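# Feed the tile crusher and hold its idler arm engaged

## Robot

A 6-joint arm with a two-finger parallel gripper is mounted at the origin on a cart in front of the work surface, level with it; the furniture and walls round the work are solid. World frame = base frame: x ahead of the robot, y to its left, z up, the work surface at z = 0. Lengths are in m, angles in rad, forces in N, time in s.
With the tool pointing down it reaches from about 0.35 to 0.975 m from the base axis. Payload 4.9 kg.
Tool frame: the origin (TCP) lies on the front face of the gripper's body, between the roots of the fingers; the fingertips stand 73 mm ahead of it and the grasp point (between the pads) lies 54 mm ahead of it; z points along the fingers, y is the line along which they close (so a half turn about z gives the same grasp; the last joint's range is limited). The gripper opens to 85 mm and grips with 20 to 120 N. Pads are 22 mm wide; open, the fingers measure 114 mm over their backs; the gripper's body (76 mm by 85 mm) begins 54 mm behind the grasp point. The pads swing forward as they close: fully open they stand 13 mm farther back than shut.
Start: joints at [1.143, 0.053, 1.613, -0, 1.476, -0.119], TCP at [0.19, 0.595, 0.304] pointing down, gripper open.
Joint ranges: [-3.01, 3.01], [-1.01, 2.22], [0.06, 2.58], [-1.02, 4.17], [0.09, 2.62], [-3.14, 3.14]. Speed limits (rad/s): [2.57, 2.57, 3.14, 3.14, 3.14, 3.14].

## Interface

Orientations are given as a rotation vector (axis times angle).
In Python, from station import status, imaging, order gives the robot as it stands.
- The arm moves only by the tool arm_command, never from a script. Its argument "increments" is a list of rows, each an object with "slide": the shift along the tool's x, y, z in m, a list of three; "spin": the turn about the tool's z in degrees; "gripper": the opening, from -1 (shut) to 1 (fully open). In form: [{"slide": [x, y, z], "spin": spin, "gripper": gripper}, ...]. A call has 1 to 8 rows; each row is the pose to reach, as a shift and turn from the pose commanded when the call began, along the tool's axes at that moment; what a row does not reach only later rows make up. A row lasts 1/12 s, in which the tool goes at most 41.7 mm and 7.16 degrees, less where a joint would pass 70% of its speed; a pose out of reach is approached as far as the arm can. A call with a gripper value outside its range is refused whole. The fingers move at their own pace and stop on an object; "newtons" is the grip in N (left out, the last holds). Time passes only in rows, so rows that repeat a pose let the fingers close. It gives the time, the measured TCP pose, the force, the opening and the grip force at its end, in the units of the state.
- status.get_obs(): the state, without advancing time (a new reading comes with each control period).
- imaging.get_image(name): name is "scene" or "top" or "wrist"; returns a dict with "frame" (384x512x3 uint8, red, green, blue), "vfov" (degrees; the focal length in pixels is half the picture's height over the tangent of half this angle, whatever the lens; pixels are square), "cx", "cy" (the principal point, pixels), "view" (4x4, takes a point from world to camera coordinates); the wrist camera has in their place "mount" (4x4, takes a point from camera to tool coordinates, whose origin is the TCP and whose axes are the flange's). Camera axes: x right, y up, looking along -z (the intrinsics and any distortion apply to the point x, -y, -z); pixel columns grow to the right and rows downward; lengths in m; the calibration is good to about 2 mm. The wrist camera is an equidistant fisheye: a pixel r from the principal point sees the ray r / f radians off the axis. A picture is of the moment at which its call begins: read the wrist's pose just before it. There is no depth.
- order.finish_job(): hands the job in; it is judged then, once.
The state is a dict: "t": time; "q": joint angles; "dq": joint speeds; "effort": joint torques, N m; "tool_pos": TCP position; "tool_rot": TCP orientation; "contact_force": force on the tool from outside, world axes, zero at the start; "wrist_torque": the same for the moment, N m; "opening": finger opening in m; "grip_force": force on a finger pad.
Only numpy, scipy, OpenCV 4.12 (cv2) and the standard library are available. Lean on these libraries where they do the work, as an engineer would, in place of code of your own. Each camera call takes 0.05 s, during which the arm holds its last target. There are 200 camera calls.

## Task

Lift the bar of the crusher's hinged feed tray so that all three reject test tiles slide into the hopper. Then push the sprung idler arm (black ball on top, beside the flywheel) away from you until it is fully past its ratchet click and finish still holding it there with the gripper, because it springs back when let go. Leave the jar, the cup and the wooden rib where they are.

Things in the scene. Friction and masses are not known exactly. Their poses are not given: they have to be found in the camera images.
- crusher: bench crusher, fixed; grey base plate 320 x 365 x 12 mm (turned up to 0.25 rad); seen from the robot a steel feed tray in front, a grey hopper behind it, flywheel and idler arm on the left. Origin on the table in the middle of the machine; x points from tray to hopper (away from the robot), y to its left, z up
- hopper_mouth (a point): centre of the hopper's open mouth, 120 mm above the table; x and y as the crusher's. The mouth is 150 mm along x by 174 mm along y inside; two rolls, whose tops are 63 mm below the mouth, are its floor, with an inclined chute plate down the near side; the far wall stands 40 mm higher than the near one
- tray (a joint): tilt of the hinged feed tray, rad: 0 level (start), grows as its near end is lifted, stop at 1.25. Stiff hinge (about 0.65 N m): it stays wherever it is left, lifting at the bar takes about 6 N. Smooth steel: the tiles topple and slide off into the hopper as it is tipped, all of them by about 1.1 rad
- tray_bar (a point): middle of the tray's handle: a round dark bar, 13 mm thick, 112 mm long, along the crusher's y at the tray's near end (held at 50 mm either side), 36 mm clear of the tray's near wall; 172 mm above the table at the start. It can be pinched from above, fingers closing along the crusher's x, and turns in the fingers
- tray_hinge (a point): middle of the tray's hinge line, which lies along the crusher's y at the hopper's near rim, 122 mm above the table; at level the bar's centre is 175 mm nearer (-x of the crusher) and 50 mm higher than this. Tray: 132 x 148 mm, walls 32 mm, open at the hopper end
- idler_arm (a joint): swing of the sprung idler arm, rad: 0 at rest (start), leaning 0.32 rad from upright towards the robot; grows as the ball is pushed away (crusher's +x). The pawl clicks over the tooth at about 0.33, clear past 0.42; end stop at 0.54. The spring always drives it back, the click does not hold it: 3.5 N at the ball at rest, 8 N at 0.5, about 2 N more on the tooth
- lever_knob (a point): centre of the black ball, 30 mm across, on top of the idler arm, 198 mm above the table at rest; the arm is a 16 x 10 mm steel bar. The ball can be gripped or pushed from above; 140 mm from the pivot
- lever_pivot (a point): pivot of the idler arm, 65 mm above the table, axis along the crusher's y
- tile_1: loose L-shaped glazed reject test tile, 42 x 26 x 62 mm, 45 g, one of three that stand upright in the feed tray; origin at the centre of its underside as it stands, z up along its upright plate
- tile_2: loose L-shaped glazed reject test tile, 42 x 26 x 62 mm, 45 g, one of three that stand upright in the feed tray; origin at the centre of its underside as it stands, z up along its upright plate
- tile_3: loose L-shaped glazed reject test tile, 42 x 26 x 62 mm, 45 g, one of three that stand upright in the feed tray; origin at the centre of its underside as it stands, z up along its upright plate
- jar: bystander: loose stoneware jar with brown lid, 70 mm across, 102 mm high, left of the crusher; origin at the centre of its underside
- cup: bystander: loose buff clay cup, 78 mm across, 76 mm high, right of the crusher; origin at the centre of its underside
- rib: bystander: loose oval wooden rib lying flat, 45 x 94 x 10 mm, left of the crusher's near end; origin at the centre of its underside
Mind the look-alikes: they are no part of the job. What is shaped like the tile_3 but orange or red is not meant. What is shaped like the tile_1 but purple or yellow is not meant.

How it is judged:
On the way, in this order (a step that is already met when the one before it is completed fails the run):
1. all three tiles lie in the hopper (x of tile_1 in the frame of hopper_mouth between -0.08 and 0.08 m and y of tile_1 in the frame of hopper_mouth between -0.092 and 0.092 m and z of tile_1 in the frame of hopper_mouth between -0.11 and 0.03 m and x of tile_2 in the frame of hopper_mouth between -0.08 and 0.08 m and y of tile_2 in the frame of hopper_mouth between -0.092 and 0.092 m and z of tile_2 in the frame of hopper_mouth between -0.11 and 0.03 m and x of tile_3 in the frame of hopper_mouth between -0.08 and 0.08 m and y of tile_3 in the frame of hopper_mouth between -0.092 and 0.092 m and z of tile_3 in the frame of hopper_mouth between -0.11 and 0.03 m), for 0.2 s.
2. the idler arm is past its click, held by the gripper (value of joint idler_arm above 0.42 rad and contact force between the fingers and crusher above 4 N), for 0.3 s.
At the end, for the whole second after the job is handed in: all three tiles are inside the hopper (origins within its walls and no higher than 30 mm above the mouth), the idler arm stands still beyond 0.42 rad (past the click), kept there by the fingers with more than 4 N on the machine, and jar, cup and rib are within 40 mm of where they stood (all of step 1 and all of step 2 and velocity of joint idler_arm between -0.1 and 0.1 rad/s and distance of each of jar, cup, rib from where it was at the start of the episode below 0.04 m); the arm keeps its last pose, push and grip.
It fails at once if jar, cup or rib is pushed away or knocked over (distance of any of jar, cup, rib from where it was at the start of the episode above 0.05 m or angle between any of jar, cup's own z axis and vertical above 0.6 rad).
It also fails if it takes over 51 s, if anything falls off the work surface, if the arm or the gripper's body presses on something with over 40 N, if the wrist force passes 120 N, or if a joint passes its speed limit or range.

## Working session

There is one attempt and no reset: what is moved stays moved. The work goes in short steps, Python scripts to look and compute and a tool call to move; the robot and the scene stay as the last step left them, time stands still between calls to the robot, and variables do not carry over. Pictures are saved under pics/ and viewed, at most 10 in all, crops included, and the job is handed in when it is done.

Besides the shell and the picture viewer there is one more tool, called after "Call:" by a JSON object that holds its "method" and its "body", one argument or row to a line. arm_command: Moves the arm, as the interface text tells. Its arguments: {"type":"object","properties":{"increments":{"type":"array","items":{"type":"object","properties":{"slide":{"type":"array","items":{"type":"number"}},"spin":{"type":"number"},"gripper":{"type":"number"}}}},"newtons":{"type":"number"}},"required":["increments"]}

```bash
mkdir -p pics; cat > h.py <<'E'
import numpy as np, cv2
from scipy.spatial.transform import Rotation as R
from station import status, imaging, order
def grab(n,fn=None):
    d=imaging.get_image(n)
    if fn: cv2.imwrite('pics/'+fn,d['frame'][:,:,::-1])
    return d
def ray(d,u,v):
    f=192/np.tan(np.radians(d['vfov'])/2)
    V=np.array(d['view']); r=V[:3,:3].T@np.array([(u-d['cx'])/f,-(v-d['cy'])/f,-1]); return -V[:3,:3].T@V[:3,3], r
def atz(d,u,v,z):
    o,r=ray(d,u,v); return o+r*(z-o[2])/r[2]
def proj(d,p):
    f=192/np.tan(np.radians(d['vfov'])/2)
    c=np.array(d['view'])@np.append(p,1); return d['cx']+f*c[0]/-c[2], d['cy']-f*c[1]/-c[2]
E
python3 - <<'E'
from h import *
a=grab('scene');b=grab('top')
cv2.imwrite('pics/s.png',cv2.resize(a['frame'][:,:,::-1],(800,600)))
cv2.imwrite('pics/t.png',cv2.resize(b['frame'][:,:,::-1],(800,600)))
print({k:v for k,v in a.items() if k!='frame'},{k:v for k,v in b.items() if k!='frame'});print(status.get_obs())
E
```

```text
{'vfov': 49.621270142289106, 'cx': 256.01403858259573, 'cy': 189.86889630762926, 'view': array([[ 0.66826487, -0.74359341, -0.02215655, -0.34307904],
       [ 0.35625753,  0.29373735,  0.88701688, -0.34674092],
       [-0.6530717 , -0.60065565,  0.4612051 , -0.90463534],
       [ 0.        ,  0.        ,  0.        ,  1.        ]])} {'vfov': 56.69359671661222, 'cx': 252.50366794026388, 'cy': 188.48798107018234, 'view': array([[ 4.75393113e-04, -9.99516358e-01, -3.10937901e-02,
         8.55104420e-02],
       [ 9.84730617e-01, -4.94503785e-03,  1.74014823e-01,
        -5.90307182e-01],
       [-1.74084422e-01, -3.07017326e-02,  9.84252009e-01,
        -9.57113587e-01],
       [ 0.00000000e+00,  0.00000000e+00,  0.00000000e+00,
         1.00000000e+00]])}
{'t': 0.1, 'q': array([ 1.14299596e+00,  5.33069849e-02,  1.61413814e+00, -1.10029814e-05,
        1.47597325e+00, -1.19008093e-01]), 'dq': array([ 0.00128199, -0.00050694, -0.00293505,  0.00111465,  0.00039921,
        0.00076364]), 'effort': array([ 3.79726782e-05, -3.94900632e+01, -3.71364534e+01, -8.62560250e-05,
        3.93938928e-03, -2.11935566e-05]), 'tool_pos': array([0.18977512, 0.59505429, 0.3027869 ]), 'tool_rot': array([-4.83048945e-01, -3.10374445e+00,  2.76552760e-03]), 'contact_force': array([-0.08808323,  0.56061059, -0.53521826]), 'wrist_torque': array([-0.02982227, -0.01043467,  0.01626051]), 'grip_force': 0.0, 'opening': 0.08520463771441851}
```

View pics/s.png

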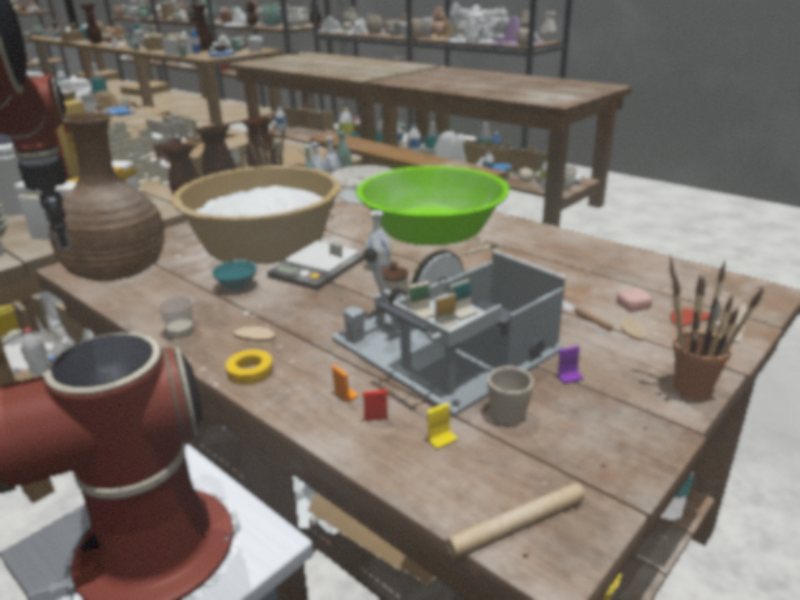

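View pics/t.png

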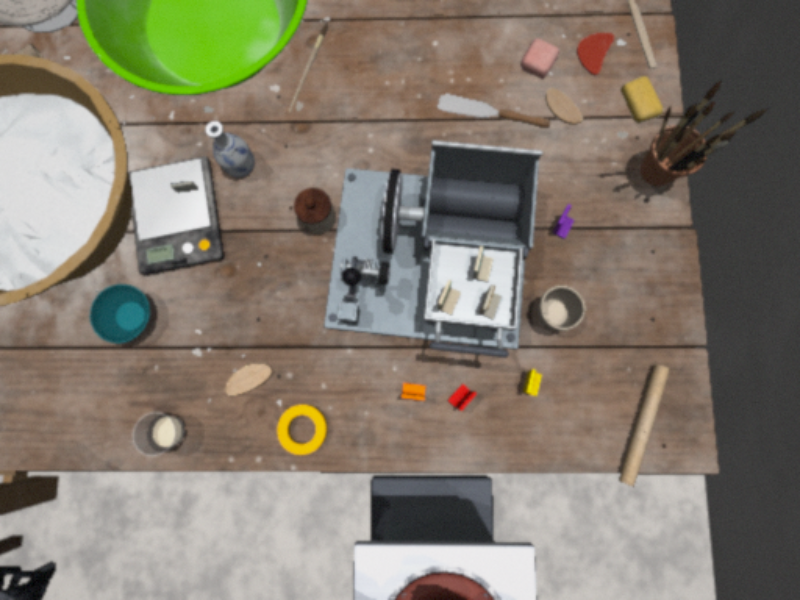

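The scene picture shows the crusher centred near (460,330). In the top picture the bar runs about (430,345)-(508,352), the knob is at (352,275), the jar at (313,210), the cup at (558,310) and the rib at (248,380). Next I zoom in on the top view and measure the plate and bar.

```bash
python3 - <<'E'
from h import *
b=grab('top');a=grab('scene')
c=b['frame'][95:240,195:365,::-1]
cv2.imwrite('pics/tc.png',cv2.resize(c,None,fx=4,fy=4,interpolation=cv2.INTER_CUBIC))
k=.64
for n,(u,v,z) in dict(pFL=(347,170,.012),pNL=(326,328,.012),pNR=(519,347,.012),barL=(434,346,.172),barR=(507,352,.172),knob=(352,275,.198)).items():
    print(n,atz(b,u*k,v*k,z).round(4))
# knob triangulate, scene (372,255)
E
```

```text
pFL [0.848  0.1795 0.012 ]
pNL [0.5345 0.2143 0.012 ]
pNR [ 0.4981 -0.1447  0.012 ]
barL [0.4871 0.0184 0.172 ]
barR [ 0.4775 -0.0952  0.172 ]
knob [0.5962 0.1463 0.198 ]
```

View pics/tc.png

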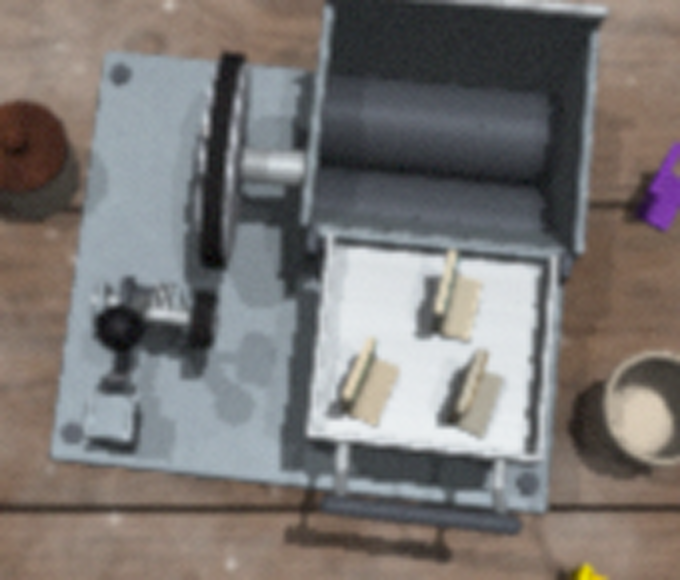

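The zoomed crop shows the bar from about (322,506) to (522,524), the knob at (120,326), and the tiles clearly in the tray. The bar's middle is about (0.482,-0.038) and the crusher yaw about -0.10 rad. I'm starting the approach now.

Call:
{"method": "arm_command", "body": {
  "increments": [
    {"slide": [-0.03,-0.032,-0.03],"spin": 5,"gripper": -0.2},
    {"slide": [-0.059,-0.064,-0.03],"spin": 10,"gripper": -0.2},
    {"slide": [-0.088,-0.096,-0.03],"spin": 15,"gripper": -0.2},
    {"slide": [-0.118,-0.128,-0.03],"spin": 20,"gripper": -0.2},
    {"slide": [-0.147,-0.16,-0.03],"spin": 25,"gripper": -0.2},
    {"slide": [-0.176,-0.192,-0.03],"spin": 30,"gripper": -0.2},
    {"slide": [-0.205,-0.224,-0.03],"spin": 35,"gripper": -0.2},
    {"slide": [-0.235,-0.257,-0.03],"spin": 40,"gripper": -0.2}
  ],
  "newtons": 40
}}

```text
t: 0.87
tool_pos: [0.3265, 0.2978, 0.3338]
tool_rot: [1.52, 2.749, 0.001]
contact_force: [1.0, -0.5, -0.7]
opening: 0.0341
grip_force: 0.0
```

```bash
cat >> h.py <<'E'
def move(p,yaw):
    s=status.get_obs(); Rm=R.from_rotvec(s['tool_rot']).as_matrix()
    d=Rm.T@(np.array(p)-s['tool_pos']); y=np.arctan2(Rm[1,1],Rm[0,1])
    w=(y-yaw+np.pi)%(2*np.pi)-np.pi
    print('t',s['t'],'pos',s['tool_pos'].round(4),'yaw',round(y,3),'F',s['contact_force'].round(1),'open',round(s['opening'],4),'grip',s['grip_force'],'q',s['q'].round(2))
    print('slide',d.round(4),'spin',np.degrees(w).round(2))
E
python3 -c "
from h import *
move([.482,-.038,.29],-.102)"
```

```text
t 0.8667 pos [0.3265 0.2978 0.3338] yaw 0.56 F [ 1.  -0.5 -0.7] open 0.0341 grip 0.0 q [ 0.57 -0.43  1.98 -0.    1.59  0.01]
slide [-0.3671 -0.0468  0.0438] spin 37.95
```

Call:
{"method": "arm_command", "body": {
  "increments": [
    {"slide": [-0.04,-0.006,0.0],"spin": 4.6},
    {"slide": [-0.08,-0.011,0.0],"spin": 9.2},
    {"slide": [-0.12,-0.016,0.0],"spin": 14},
    {"slide": [-0.16,-0.021,0.0],"spin": 18.6},
    {"slide": [-0.2,-0.026,0.01],"spin": 23.2},
    {"slide": [-0.24,-0.031,0.02],"spin": 28},
    {"slide": [-0.28,-0.036,0.025],"spin": 33},
    {"slide": [-0.32,-0.041,0.03],"spin": 38}
  ]
}}

```text
validation failed for argument at $.in...
```

Call:
{"method": "arm_command", "body": {
  "increments": [
    {"slide": [0,0,0]},
    {"slide": [0,0,0]},
    {"slide": [0,0,0]}
  ]
}}

```text
validation failed for argument at $.in...
```

```bash
python3 -c "
from h import *
move([.482,-.038,.27],-.102)
d=imaging.get_image('wrist')
print({k:v for k,v in d.items() if k!='frame'})
cv2.imwrite('pics/w.png',cv2.resize(d['frame'][:,:,::-1],(768,576)))"
```

```text
t 0.8667 pos [0.3265 0.2978 0.3338] yaw 0.56 F [ 1.  -0.5 -0.7] open 0.0341 grip 0.0 q [ 0.57 -0.43  1.98 -0.    1.59  0.01]
slide [-0.3671 -0.0468  0.0638] spin 37.95
{'vfov': 65.70646984690485, 'cx': 254.8715769361894, 'cy': 187.80902152753129, 'mount': array([[-2.09272902e-04,  9.58695449e-01,  2.84434512e-01,
         7.27928855e-02],
       [ 9.99999970e-01,  2.37018071e-04, -6.31261311e-05,
        -2.04975408e-04],
       [-1.27934854e-04,  2.84434490e-01, -9.58695470e-01,
        -6.93048604e-02],
       [ 0.00000000e+00,  0.00000000e+00,  0.00000000e+00,
         1.00000000e+00]])}
```

View pics/w.png

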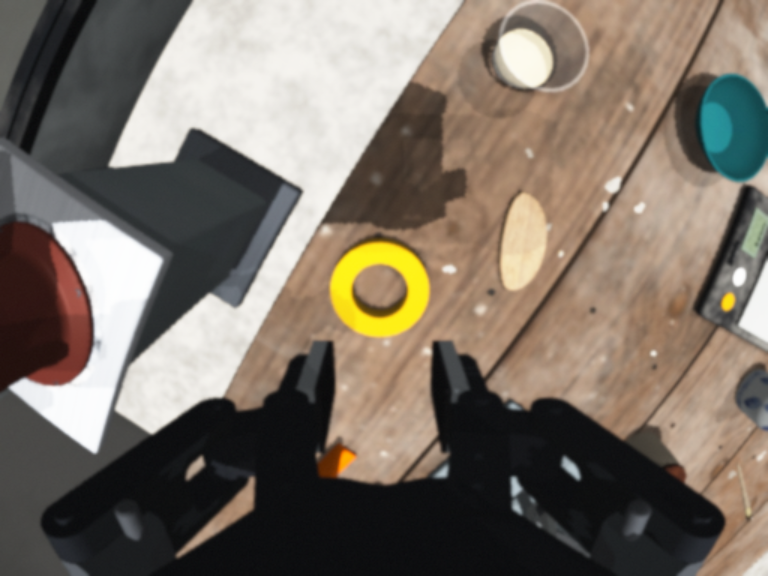

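The wrist view shows the floor, the yellow ring at (380,288) and the fingers at the bottom; the arm has not moved. Every row has to carry all fields, so I'm resending.

Call:
{"method": "arm_command", "body": {
  "increments": [
    {"slide": [-0.04,-0.006,0.0],"spin": 4.6,"gripper": -0.2},
    {"slide": [-0.08,-0.011,0.0],"spin": 9.2,"gripper": -0.2},
    {"slide": [-0.12,-0.016,0.0],"spin": 14,"gripper": -0.2},
    {"slide": [-0.16,-0.021,0.0],"spin": 18.6,"gripper": -0.2},
    {"slide": [-0.2,-0.026,0.01],"spin": 23.2,"gripper": -0.2},
    {"slide": [-0.24,-0.031,0.02],"spin": 28,"gripper": -0.2},
    {"slide": [-0.28,-0.036,0.025],"spin": 33,"gripper": -0.2},
    {"slide": [-0.32,-0.041,0.03],"spin": 38,"gripper": -0.2}
  ]
}}

```text
t: 1.58
tool_pos: [0.4629, 0.0053, 0.3033]
tool_rot: [-2.334, -2.103, -0.0]
contact_force: [1.4, -0.1, 0.2]
opening: 0.0342
grip_force: 0.0
```

Call:
{"method": "arm_command", "body": {
  "increments": [
    {"slide": [0,0,0],"spin": 0,"gripper": -0.2},
    {"slide": [0,0,0],"spin": 0,"gripper": -0.2},
    {"slide": [0,0,0],"spin": 0,"gripper": -0.2}
  ]
}}

```text
t: 1.83
tool_pos: [0.4626, 0.0073, 0.3037]
tool_rot: [-2.328, -2.108, 0.0]
contact_force: [0.5, 0.5, -0.9]
opening: 0.0345
grip_force: 0.0
```

```bash
python3 -c "
from h import *
move([.482,-.038,.27],-.102)
d=imaging.get_image('wrist')
cv2.imwrite('pics/w2.png',cv2.resize(d['frame'][:,:,::-1],(768,576)))"
```

```text
t 1.8333 pos [0.4626 0.0073 0.3037] yaw -0.099 F [ 0.5  0.5 -0.9] open 0.0345 grip 0.0 q [-0.15 -0.35  1.98  0.    1.52 -0.05]
slide [-0.0432  0.0238  0.0337] spin 0.15
```

View pics/w2.png

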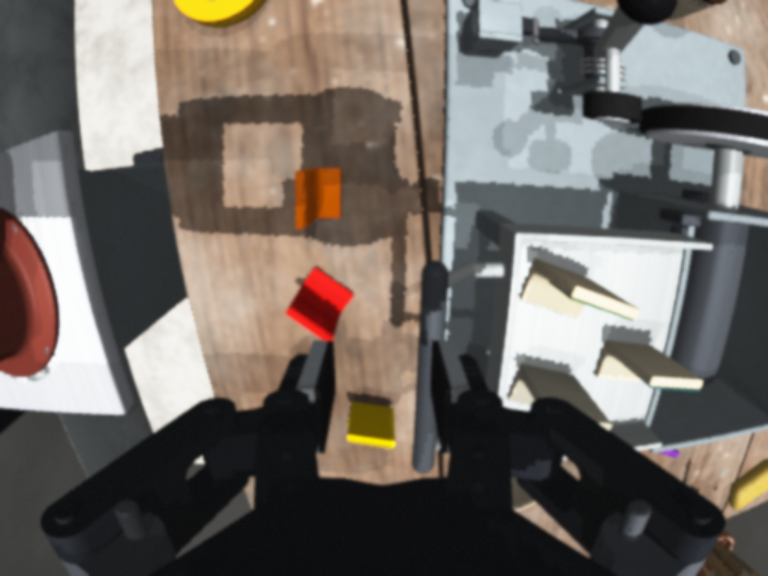

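The wrist view shows the bar from about (435,270) to (425,465), right of the grasp axis. I'll cast those ends onto the bar's height, then triangulate.

```bash
cat >> h.py <<'E'
def wray(d,s,u,v):
    f=192/np.tan(np.radians(d['vfov'])/2); x,y=u-d['cx'],v-d['cy']; r=np.hypot(x,y); th=r/f
    c=np.array([np.sin(th)*x/r,-np.sin(th)*y/r,-np.cos(th)])
    M=np.array(d['mount']); Rm=R.from_rotvec(s['tool_rot']).as_matrix()
    return s['tool_pos']+Rm@M[:3,3], Rm@M[:3,:3]@c
def wz(d,s,u,v,z):
    o,r=wray(d,s,u,v); return o+r*(z-o[2])/r[2]
E
python3 -c "
from h import *
s=status.get_obs();d=imaging.get_image('wrist')
k=2/3
a=wz(d,s,435*k,267*k,.172);b=wz(d,s,425*k,468*k,.172)
print(a,b,(a+b)/2,np.linalg.norm(a-b),np.arctan2(-(a-b)[0],(a-b)[1]))
print('knob',wz(d,s,646*k,-6*k,.198))
m=(a+b)/2
move([m[0],m[1],.228],-.102)
"
```

```text
[0.48859861 0.02554241 0.172     ] [ 0.4768525  -0.09335473  0.172     ] [ 0.48272556 -0.03390616  0.172     ] 0.1194759434278205 -0.09847266611483542
knob [0.59390252 0.14975717 0.198     ]
t 1.9333 pos [0.4625 0.0082 0.3041] yaw -0.097 F [-0.2 -0.4 -0.4] open 0.0342 grip 0.0 q [-0.14 -0.35  1.98  0.    1.52 -0.05]
slide [-0.04    0.0242  0.0761] spin 0.26
```

Call:
{"method": "arm_command", "body": {
  "increments": [
    {"slide": [-0.02,0.012,0],"spin": 0,"gripper": -0.2},
    {"slide": [-0.041,0.024,0],"spin": 0,"gripper": -0.2},
    {"slide": [-0.041,0.024,0],"spin": 0,"gripper": -0.2},
    {"slide": [-0.041,0.024,0.02],"spin": 0,"gripper": -0.2},
    {"slide": [-0.041,0.024,0.04],"spin": 0,"gripper": -0.2},
    {"slide": [-0.041,0.024,0.06],"spin": 0,"gripper": -0.2},
    {"slide": [-0.041,0.024,0.075],"spin": 0,"gripper": -0.2},
    {"slide": [-0.041,0.024,0.075],"spin": 0,"gripper": -0.2}
  ]
}}

```text
t: 2.6
tool_pos: [0.4804, -0.034, 0.2253]
tool_rot: [-2.322, -2.107, 0.005]
contact_force: [-0.8, 0.3, -0.2]
opening: 0.0341
grip_force: 0.0
```

Call:
{"method": "arm_command", "body": {
  "increments": [
    {"slide": [0,0,0],"spin": 0,"gripper": -1},
    {"slide": [0,0,0],"spin": 0,"gripper": -1},
    {"slide": [0,0,0],"spin": 0,"gripper": -1},
    {"slide": [0,0,0],"spin": 0,"gripper": -1},
    {"slide": [0,0,0],"spin": 0,"gripper": -1},
    {"slide": [0,0,0],"spin": 0,"gripper": -1}
  ],
  "newtons": 40
}}

```text
t: 3.1
tool_pos: [0.4822, -0.0351, 0.2301]
tool_rot: [-2.327, -2.108, -0.001]
contact_force: [-5.4, 3.1, 1.2]
opening: 0.0117
grip_force: 39.1
```

```bash
python3 -c "
from h import *
move([.4827,-.034,.228],-.102)"
```

```text
t 3.1 pos [ 0.4822 -0.0351  0.2301] yaw -0.099 F [-5.4  3.1  1.2] open 0.0117 grip 39.1263073682785 q [-0.23 -0.24  2.01  0.    1.37 -0.13]
slide [0.0011 0.0004 0.0021] spin 0.17
```

Call:
{"method": "arm_command", "body": {
  "increments": [
    {"slide": [0,0.003,-0.009],"spin": 0,"gripper": -1},
    {"slide": [0,0.006,-0.017],"spin": 0,"gripper": -1},
    {"slide": [0,0.009,-0.0255],"spin": 0,"gripper": -1},
    {"slide": [0,0.013,-0.034],"spin": 0,"gripper": -1},
    {"slide": [0,0.018,-0.042],"spin": 0,"gripper": -1},
    {"slide": [0,0.0225,-0.0495],"spin": 0,"gripper": -1},
    {"slide": [0,0.028,-0.057],"spin": 0,"gripper": -1},
    {"slide": [0,0.033,-0.064],"spin": 0,"gripper": -1}
  ]
}}

```text
t: 3.77
tool_pos: [0.5138, -0.0387, 0.294]
tool_rot: [-2.324, -2.104, 0.007]
contact_force: [-11.8, 2.2, 0.4]
opening: 0.0113
grip_force: 38.9
```

```bash
python3 -c "
from h import *
move([.4827+.0333,-.034-.0033,.2301+.0641],-.099)"
```

```text
t 3.7667 pos [ 0.5138 -0.0387  0.294 ] yaw -0.099 F [-11.8   2.2   0.4] open 0.0113 grip 38.923636078834534 q [-0.22 -0.2   1.87 -0.    1.48 -0.12]
slide [ 0.0016  0.002  -0.0003] spin -0.01
```

Call:
{"method": "arm_command", "body": {
  "increments": [
    {"slide": [0,0.006,-0.007],"spin": 0,"gripper": -1},
    {"slide": [0,0.0125,-0.0135],"spin": 0,"gripper": -1},
    {"slide": [0,0.019,-0.02],"spin": 0,"gripper": -1},
    {"slide": [0,0.026,-0.026],"spin": 0,"gripper": -1},
    {"slide": [0,0.033,-0.0315],"spin": 0,"gripper": -1},
    {"slide": [0,0.04,-0.037],"spin": 0,"gripper": -1},
    {"slide": [0,0.048,-0.042],"spin": 0,"gripper": -1},
    {"slide": [0,0.056,-0.046],"spin": 0,"gripper": -1}
  ]
}}

```text
t: 4.43
tool_pos: [0.5706, -0.0449, 0.345]
tool_rot: [2.329, 2.108, -0.003]
contact_force: [-14.3, 1.7, 12.0]
opening: 0.0114
grip_force: 39.0
```

Call:
{"method": "arm_command", "body": {
  "increments": [
    {"slide": [0,0.008,-0.004],"spin": 0,"gripper": -1},
    {"slide": [0,0.0165,-0.008],"spin": 0,"gripper": -1},
    {"slide": [0,0.025,-0.011],"spin": 0,"gripper": -1},
    {"slide": [0,0.0335,-0.014],"spin": 0,"gripper": -1},
    {"slide": [0,0.042,-0.0165],"spin": 0,"gripper": -1},
    {"slide": [0,0.051,-0.018],"spin": 0,"gripper": -1},
    {"slide": [0,0.06,-0.02],"spin": 0,"gripper": -1},
    {"slide": [0,0.066,-0.0205],"spin": 0,"gripper": -1}
  ]
}}

```text
t: 5.1
tool_pos: [0.6379, -0.0524, 0.3656]
tool_rot: [2.325, 2.104, 0.002]
contact_force: [-6.9, -1.2, 3.3]
opening: 0.0112
grip_force: 40.2
```

Call:
{"method": "arm_command", "body": {
  "increments": [
    {"slide": [0,0,0],"spin": 0,"gripper": -1},
    {"slide": [0,0,0],"spin": 0,"gripper": -1},
    {"slide": [0,0,0],"spin": 0,"gripper": -1},
    {"slide": [0,0,0],"spin": 0,"gripper": -1},
    {"slide": [0,0,0],"spin": 0,"gripper": -1},
    {"slide": [0,0,0],"spin": 0,"gripper": -1}
  ]
}}

```text
t: 5.6
tool_pos: [0.6385, -0.0525, 0.3654]
tool_rot: [2.323, 2.101, 0.006]
contact_force: [-3.0, -0.4, 5.4]
opening: 0.0113
grip_force: 41.2
```

```bash
python3 -c "
from h import *
move([.4827+.15,-.034-.015,.2301+.130],-.099)
b=grab('top');a=grab('scene')
f=lambda d,r0,r1,c0,c1:cv2.resize(d['frame'][r0:r1,c0:c1,::-1],(400,400))
cv2.imwrite('pics/x.png',np.hstack([f(b,70,240,195,365),f(a,130,270,210,370)]))"
```

```text
t 5.6 pos [ 0.6385 -0.0525  0.3654] yaw -0.1 F [-3.  -0.4  5.4] open 0.0113 grip 41.169371008872986 q [-0.2   0.06  1.51 -0.    1.57 -0.1 ]
slide [ 0.0029 -0.0062  0.0052] spin -0.07
```

View pics/x.png

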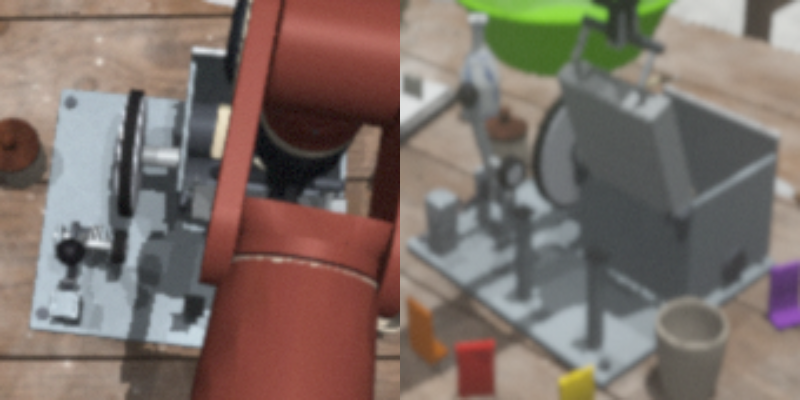

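The tray is up at about 1.15 rad, and at least one tile shows in the hopper at (222,130) of the left panel; the arm hides the rest. I'll nudge a little further, release, and retreat upward and leftward.

Call:
{"method": "arm_command", "body": {
  "increments": [
    {"slide": [0,0.006,-0.001],"spin": 0,"gripper": -1},
    {"slide": [0,0.011,-0.001],"spin": 0,"gripper": -1},
    {"slide": [0,0.011,-0.001],"spin": 0,"gripper": -1},
    {"slide": [0,0.011,-0.001],"spin": 0,"gripper": -0.2},
    {"slide": [0,0.011,-0.001],"spin": 0,"gripper": -0.2},
    {"slide": [0,0.011,-0.001],"spin": 0,"gripper": -0.2},
    {"slide": [0,0.011,-0.001],"spin": 0,"gripper": -0.2}
  ]
}}

```text
t: 6.28
tool_pos: [0.6482, -0.0525, 0.3612]
tool_rot: [2.328, 2.107, 0.002]
contact_force: [-0.1, 0.1, 0.1]
opening: 0.0339
grip_force: 0.0
```

Call:
{"method": "arm_command", "body": {
  "increments": [
    {"slide": [0,0,-0.02],"spin": 0,"gripper": -0.2},
    {"slide": [0,0,-0.04],"spin": 0,"gripper": -0.2},
    {"slide": [0,0,-0.07],"spin": 0,"gripper": -0.2},
    {"slide": [0,-0.03,-0.09],"spin": 0,"gripper": -0.2},
    {"slide": [0.03,-0.055,-0.09],"spin": 0,"gripper": -0.2},
    {"slide": [0.06,-0.08,-0.09],"spin": 0,"gripper": -0.2},
    {"slide": [0.095,-0.1,-0.09],"spin": 0,"gripper": -0.2},
    {"slide": [0.13,-0.12,-0.09],"spin": 0,"gripper": -0.2}
  ]
}}

```text
t: 6.95
tool_pos: [0.5402, 0.0898, 0.4509]
tool_rot: [2.33, 2.106, 0.002]
contact_force: [0.2, -0.1, 0.4]
opening: 0.0342
grip_force: 0.0
```

```bash
python3 -c "
from h import *
move([.58,.15,.40],-.1)
b=grab('top');a=grab('scene')
f=lambda d,r0,r1,c0,c1:cv2.resize(d['frame'][r0:r1,c0:c1,::-1],(400,400))
cv2.imwrite('pics/x2.png',np.hstack([f(b,70,240,195,365),f(a,130,270,210,370)]))"
```

```text
t 6.95 pos [0.5402 0.0898 0.4509] yaw -0.101 F [ 0.2 -0.1  0.4] open 0.0342 grip 0.0 q [ 0.03 -0.18  1.59  0.    1.72  0.13]
slide [0.0638 0.0334 0.051 ] spin -0.04
```

View pics/x2.png

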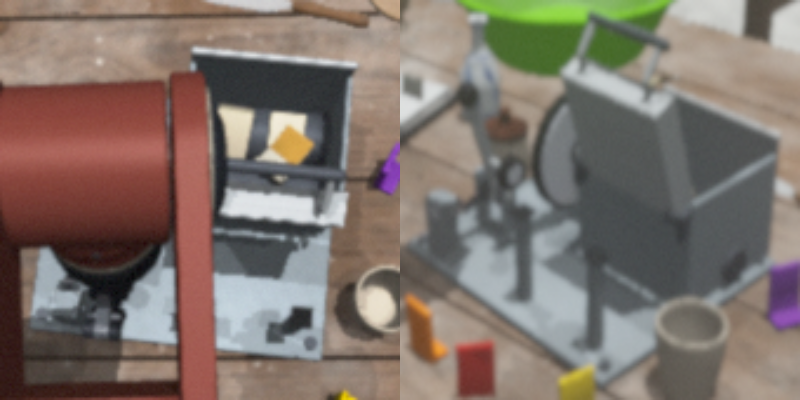

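The top panel shows the tiles at about (235,130), (290,122) and (290,147), all inside the hopper, with the tray staying up. Next I refine the knob by triangulation.

```bash
python3 -c "
from h import *
a=imaging.get_image('scene');b=imaging.get_image('top')
o1,r1=ray(a,237.2,163.3);o2,r2=ray(b,225.1,176.3)
t=np.linalg.lstsq(np.c_[r1,-r2],o2-o1,rcond=None)[0]
p,q=o1+t[0]*r1,o2+t[1]*r2;print(p,q)
k=atz(b,225.1,176.3,.198);print(k)
move([*k[:2],.30],-.1)
s=status.get_obs();d=imaging.get_image('wrist')
g=d['frame'].copy();cv2.imwrite('pics/w3.png',cv2.resize(g[:,:,::-1],(768,576)))
"
```

```text
[0.59586431 0.14696484 0.19607057] [0.5958891  0.14694205 0.19607334]
[0.59547891 0.14672982 0.198     ]
t 7.15 pos [0.541  0.0897 0.4508] yaw -0.097 F [ 0.7 -0.4 -0.5] open 0.0344 grip 0.0 q [ 0.03 -0.18  1.59 -0.    1.72  0.13]
slide [0.0621 0.0485 0.1509] spin 0.16
```

View pics/w3.png

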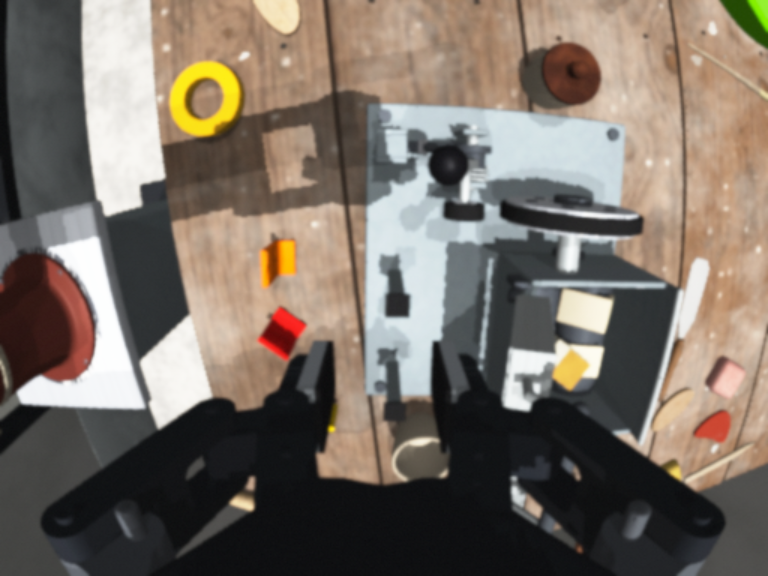

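The wrist view shows the black knob at (449,165), clear around it at its own height, and three tiles in the hopper at (585,310), (580,352) and (570,370). Triangulation puts the knob at (0.596,0.147,0.197), so I'll go above it and descend.

Call:
{"method": "arm_command", "body": {
  "increments": [
    {"slide": [0.03,0.024,0.02],"spin": 0,"gripper": 0.4},
    {"slide": [0.062,0.049,0.05],"spin": 0,"gripper": 0.4},
    {"slide": [0.062,0.049,0.08],"spin": 0,"gripper": 0.4},
    {"slide": [0.062,0.049,0.11],"spin": 0,"gripper": 0.4},
    {"slide": [0.062,0.049,0.13],"spin": 0,"gripper": 0.4},
    {"slide": [0.062,0.049,0.13],"spin": 0,"gripper": 0.4},
    {"slide": [0.062,0.049,0.13],"spin": 0,"gripper": 0.4}
  ]
}}

```text
t: 7.78
tool_pos: [0.5963, 0.1444, 0.3187]
tool_rot: [-2.33, -2.105, 0.005]
contact_force: [-1.1, -0.2, 0.0]
opening: 0.0597
grip_force: 0.0
```

```bash
python3 -c "
from h import *
move([.5957,.1469,.254],-.1)"
```

```text
t 7.7833 pos [0.5963 0.1444 0.3187] yaw -0.101 F [-1.1 -0.2  0. ] open 0.0597 grip 0.0 q [ 0.12  0.02  1.62 -0.    1.5   0.22]
slide [ 0.0025 -0.0007  0.0647] spin -0.07
```

Call:
{"method": "arm_command", "body": {
  "increments": [
    {"slide": [0.002,0,0.02],"spin": 0,"gripper": 0.4},
    {"slide": [0.002,0,0.04],"spin": 0,"gripper": 0.4},
    {"slide": [0.002,0,0.055],"spin": 0,"gripper": 0.4},
    {"slide": [0.002,0,0.065],"spin": 0,"gripper": 0.4},
    {"slide": [0.002,0,0.065],"spin": 0,"gripper": 0.4},
    {"slide": [0.002,0,0.065],"spin": 0,"gripper": 0.4}
  ]
}}

```text
t: 8.28
tool_pos: [0.5971, 0.1473, 0.257]
tool_rot: [2.329, 2.107, 0.002]
contact_force: [-0.0, 0.5, 0.4]
opening: 0.06
grip_force: 0.0
```

Call:
{"method": "arm_command", "body": {
  "increments": [
    {"slide": [0,0,0],"spin": 0,"gripper": -1},
    {"slide": [0,0,0],"spin": 0,"gripper": -1},
    {"slide": [0,0,0],"spin": 0,"gripper": -1},
    {"slide": [0,0,0],"spin": 0,"gripper": -1},
    {"slide": [0,0,0],"spin": 0,"gripper": -1},
    {"slide": [0,0,0],"spin": 0,"gripper": -1}
  ],
  "newtons": 40
}}

```text
t: 8.78
tool_pos: [0.5964, 0.1479, 0.2575]
tool_rot: [2.328, 2.108, 0.001]
contact_force: [-4.8, -0.5, 5.8]
opening: 0.0275
grip_force: 38.9
```

Call:
{"method": "arm_command", "body": {
  "increments": [
    {"slide": [0,0.0085,-0.0025],"spin": 0,"gripper": -1},
    {"slide": [0,0.017,-0.0045],"spin": 0,"gripper": -1},
    {"slide": [0,0.0255,-0.006],"spin": 0,"gripper": -1},
    {"slide": [0,0.034,-0.007],"spin": 0,"gripper": -1},
    {"slide": [0,0.043,-0.007],"spin": 0,"gripper": -1},
    {"slide": [0,0.052,-0.007],"spin": 0,"gripper": -1},
    {"slide": [0,0.061,-0.006],"spin": 0,"gripper": -1},
    {"slide": [0,0.07,-0.005],"spin": 0,"gripper": -1}
  ]
}}

```text
t: 9.45
tool_pos: [0.665, 0.1404, 0.262]
tool_rot: [-2.328, -2.106, 0.007]
contact_force: [-11.9, -1.6, 7.8]
opening: 0.0279
grip_force: 42.0
```

Call:
{"method": "arm_command", "body": {
  "increments": [
    {"slide": [0,0,0],"spin": 0,"gripper": -1},
    {"slide": [0,0,0],"spin": 0,"gripper": -1},
    {"slide": [0,0,0],"spin": 0,"gripper": -1},
    {"slide": [0,0,0],"spin": 0,"gripper": -1},
    {"slide": [0,0,0],"spin": 0,"gripper": -1},
    {"slide": [0,0,0],"spin": 0,"gripper": -1}
  ]
}}

```text
t: 9.95
tool_pos: [0.6654, 0.1409, 0.2622]
tool_rot: [-2.327, -2.11, 0.002]
contact_force: [-7.1, -0.6, 6.2]
opening: 0.0272
grip_force: 41.5
```

```bash
python3 -c "
from h import *
move([.5960+.0697,.1475-.007,.2622],-.1)
b=grab('top');a=grab('scene')
f=lambda d,r0,r1,c0,c1:cv2.resize(d['frame'][r0:r1,c0:c1,::-1],(400,400))
cv2.imwrite('pics/x3.png',np.hstack([f(b,70,240,195,365),f(a,130,270,190,350)]))"
```

```text
t 9.95 pos [0.6654 0.1409 0.2622] yaw -0.098 F [-7.1 -0.6  6.2] open 0.0272 grip 41.5440970659256 q [ 0.1   0.21  1.51 -0.    1.42  0.2 ]
slide [-0.0003  0.0003  0.    ] spin 0.13
```

View pics/x3.png

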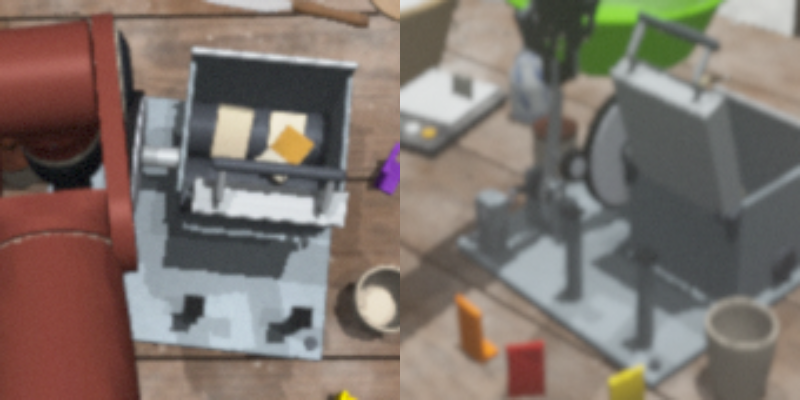

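The top panel shows three separate tiles in the hopper, at (232,135), (290,125) and (292,147), with nothing left in the tray. The scene panel shows the gripper holding the idler arm forward, and the jar and cup where they were. The 69 mm travel and roughly 8 N push match about 0.5 rad, so I'm handing in.

```bash
python3 -c "
from h import *
print(order.finish_job())"
```

```text
the job is handed in; nothing more can be done
None
```

The job is handed in: all three tiles look to be in the hopper, the gripper is holding the idler arm at about 0.5 rad (past its click, estimated from its travel and push force), and the jar, cup and rib were left alone; the hand-in returned no verdict.

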